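# Shut the tilt-out box and slide its keeper into the catch

### The job

Nudge the open wooden tilt-out box fully shut with the fingertips, then push the blue keeper along its rail, across the front of the box, until its red-topped pin clicks down into the pocket of the brass catch, and take the hand away with the box kept shut. Push gently: do not grip or lift the box, the keeper or its pin, and leave the bottles, the jar and the mortar standing where they are.

Things in the scene. Friction and masses are not known exactly. Their poses are not given: they have to be found in the camera images.
- niche: Fixed grey tiled sill, 20 mm high, x -70 to 220 mm, with a recess behind x = 0 (y -320 to 320, depth 190; tiles round it 150 high). Origin on the work surface in the plane of the recess's mouth; x into the recess, y along the rail to the left seen from the robot, z up. Aluminium rail along y, -175 to 175 mm, centred at x = -22 mm, 18 wide, its top at z = 32 mm.
- box (a joint): Tilt of the wooden box, rad: 0 = shut, grows as its top leans out to the robot (starts 0.3 to 0.5). 180 mm wide, 100 deep, front panel 85 high, hinged on the panel's lower front edge at niche x = 0, y = -70, z = 24 mm. It stays where it is left; 1 to 8 N near the top edge shuts it up to a firm stop at 0. While it leans out it blocks the keeper's way.
- box_edge (a point): Middle of the top edge of the box's front panel, on the outer face that looks to the robot (shut: z = 109 mm).
- keeper (a joint): Travel of the keeper along the rail in m, from 0 at the left end, growing to the right (-y of the niche frame), to 0.27.
- keeper_mid (a point): Centre of the keeper's blue plastic post, 28 mm (niche x) by 40 (y) by 66 high, reaching from 40 to 106 mm above the work surface, centred over the rail. It can only slide along the rail (friction about 1.5 N). With the box shut, 8 mm lie between post and box front.
- keeper_face (a point): Centre of the post's left (+y) side, the side to push on: 20 mm to the left of keeper_mid, same height (73 mm above the work surface).
- pin (a joint): Lift of the keeper's sprung pin in m: 0 = down (on the bare rail, or in the catch's pocket), up to about 0.005 as it rides over the catch's left bar; a spring pushes it down. Its red head, 16 mm across, 10 mm high, stands on top of the post (its top 120 mm above the work surface when down).
- catch_notch (a point): Middle of the brass catch's pocket, at the rail's top; axes as the niche's. Between round bars across the rail: left one 4 mm high (crest 10 mm left), right one 7 mm (13 mm right); brass tab with red mark in front. From the left: about 5 to 8 N over the left bar, then the push falls away and the pocket draws keeper_mid level with this point; going on takes about 20 N.
- bottle_a: Amber swing-top bottle, 66 mm across, about 170 mm high, loose in the recess. Origin under its centre.
- bottle_b: Amber swing-top bottle, 66 mm across, about 150 mm high, loose in the recess. Origin under its centre.
- jar: Clear jar with a white snap lid, 76 mm across, 89 mm high, loose in the recess. Origin under its centre.
- mortar: Blue ceramic mortar, 78 mm across, 60 mm high, loose in the recess. Origin under its centre.
There are look-alikes about, which are no part of the job. Leave any grey, pink or turquoise look-alike of the bottle_b alone.

How it is judged:
By the outcome, as a careful person would: the job done as asked, in the order asked, and still so for the second after the job is handed in, with the robot touching nothing.
It also fails if it takes over 64 s, if anything falls off the work surface, if the arm or the gripper's body presses on something with over 40 N, if the wrist force passes 120 N, or if a joint passes its speed limit or range.

### The arm

A 6-joint arm with a two-finger parallel gripper is mounted at the origin on the work surface. World frame = base frame: x ahead of the robot, y to its left, z up, the work surface at z = 0. Lengths are in m, angles in rad, forces in N, time in s.
With the tool pointing down it reaches from about 0.35 to 0.85 m from the base axis. Payload 8.1 kg.
Tool frame: the origin (TCP) lies on the centre line of the jaws, within the pads' length; the fingertips stand 11 mm ahead of it and the grasp point (between the pads) lies 8 mm behind it; z points along the fingers, y is the line along which they close (so a half turn about z gives the same grasp; the last joint's range is limited). The gripper opens to 85 mm and grips with 20 to 120 N. Pads are 22 mm wide; open, the fingers measure 114 mm over their backs; the gripper's body (76 mm by 85 mm) begins 54 mm behind the grasp point. The pads swing forward as they close: fully open they stand 13 mm farther back than shut.
Start: joints at [1.212, 0.13, 1.488, -0, 1.523, -0.085], TCP at [0.162, 0.578, 0.242] pointing down, gripper open.
Joint ranges: [-2.96, 2.96], [-0.89, 2.26], [0.02, 2.5], [-1.34, 4.48], [0, 2.73], [-2.66, 2.66]. Speed limits (rad/s): [2.39, 2.39, 2.79, 3.14, 3.14, 3.14].

### API

Orientations are given as a 3x3 rotation matrix whose columns are the frame's x, y, z axes.
In Python, from bench import manip gives the robot as it stands. The module is installed in compiled form; this text tells all that it offers.
- The arm moves only by the tool servo_tool, never from a script. Its argument "steps" is a list of rows, each a list of 2 entries, a list of its own where there are three numbers: the shift along the tool's x, y, z in mm, then the turn about the tool's z in rad. A call has exactly 10 rows; each row is the pose to reach, as a shift and turn from the pose commanded when the call began, along the tool's axes at that moment; what a row does not reach only later rows make up. A row lasts 1/12 s, in which the tool goes at most 41.7 mm and 7.16 degrees, less where a joint would pass 70% of its speed; a pose out of reach is approached as far as the arm can. A call with a gripper value outside its range is refused whole. "fingers" is the closure in counts, from 0 (fully open) to 255 (shut), set as the call begins (left out, the last holds). The fingers move at their own pace and stop on an object; the grip force is fixed at half the most. Time passes only in rows, so rows that repeat a pose let the fingers close, or fill a call up. It gives the time, the measured TCP pose, the force, the opening and the grip force at its end, in the units of the state.
- manip.observe(): the state, without advancing time (a new reading comes with each control period).
- manip.capture(name): name is "scene" or "top"; returns a dict with "frame" (400x640x3 uint8, blue, green, red), "fx", "fy", "cx", "cy" (pixels), "world_from_camera" (4x4, takes a point from camera to world coordinates). Camera axes: x right, y up, looking along -z (the intrinsics and any distortion apply to the point x, -y, -z); pixel columns grow to the right and rows downward; lengths in m; the calibration is good to about 2 mm. A picture is of the moment at which its call begins. There is no depth.
- manip.hand_in(): hands the job in; it is judged then, once.
The state is a dict: "t": time; "q": joint angles; "joint_vel": joint speeds; "joint_torque": joint torques, N m; "tool_pos": TCP position; "ee_rot": TCP orientation; "force": force on the tool from outside, world axes, zero at the start; "torque": the same for the moment, N m; "finger_gap": opening from 0.0 (shut) to 1.0 (fully open); "grip_force": force on a finger pad.
Only numpy, scipy, OpenCV 4.12 (cv2) and the standard library are available. Lean on these libraries where they do the work, as an engineer would, in place of code of your own. Each camera call takes 0.05 s, during which the arm holds its last target. There are 200 camera calls.

## Working session

There is one attempt and no reset: what is moved stays moved. The work goes in short steps, Python scripts to look and compute and a tool call to move; the robot and the scene stay as the last step left them, time stands still between calls to the robot, and variables do not carry over. Pictures are saved under pics/ and viewed, at most 10 in all, crops included, and the job is handed in when it is done.

Besides the shell and the picture viewer there is one more tool, called after ">>>" by a JSON object that holds its "api" and its "payload". servo_tool: Moves the arm, as the interface text tells. Its arguments: {"type":"object","properties":{"steps":{"type":"array","items":{"type":"array"}},"fingers":{"type":"number"}},"required":["steps"]}

```bash
mkdir -p pics; cat > h.py <<'E'
from bench import manip
import cv2, numpy as np
def cap(n,f):
    c=manip.capture(n); cv2.imwrite(f,c["frame"]); np.savez(f+'.npz',**{k:c[k] for k in c}); return c
def ray(c,u,v):
    M=np.array(c["world_from_camera"]); d=np.array([(u-c["cx"])/c["fx"],-(v-c["cy"])/c["fy"],-1.])
    return M[:3,3],M[:3,:3]@d
def proj(c,p):
    M=np.array(c["world_from_camera"]); q=np.linalg.inv(M)@np.append(p,1); return c["cx"]+c["fx"]*q[0]/-q[2], c["cy"]-c["fy"]*q[1]/-q[2]
def tri(c1,p1,c2,p2):
    o1,d1=ray(c1,*p1);o2,d2=ray(c2,*p2)
    s=np.linalg.lstsq(np.c_[d1,-d2],o2-o1,rcond=None)[0]
    a=o1+s[0]*d1;b=o2+s[1]*d2
    return (a+b)/2,np.linalg.norm(a-b)
def atz(c,p,z):
    o,d=ray(c,*p); return o+d*(z-o[2])/d[2]
def ld(f): return {k:v for k,v in np.load(f+'.npz').items()}
E
python3 - <<'E'
from h import *
for n in("scene","top"):
    c=cap(n,f"pics/{n}0.png"); print(c.keys(),c["fx"],c["fy"],c["cx"],c["cy"],np.round(c["world_from_camera"],3))
s=manip.observe(); print(s)
E
```

```text
dict_keys(['frame', 'fx', 'fy', 'cx', 'cy', 'world_from_camera']) 413.09700430156005 413.09700430156005 311.85014232631494 204.67599500001444 [[-0.768 -0.514  0.382  0.945]
 [ 0.64  -0.6    0.481  0.485]
 [-0.018  0.614  0.789  0.777]
 [ 0.     0.     0.     1.   ]]
dict_keys(['frame', 'fx', 'fy', 'cx', 'cy', 'world_from_camera']) 450.4597890242368 450.4597890242368 326.2588284185392 194.94566189301935 [[-0.021  0.987 -0.156  0.449]
 [-1.    -0.019  0.019  0.055]
 [ 0.016  0.157  0.988  1.058]
 [ 0.     0.     0.     1.   ]]
{'t': 0.1, 'q': array([ 1.21158932e+00,  1.31125806e-01,  1.48919194e+00,  2.27686616e-06,
        1.52299371e+00, -8.53948068e-02]), 'joint_vel': array([ 0.00014139,  0.00095827, -0.00190106,  0.00067665,  0.00126564,
       -0.000125  ]), 'joint_torque': array([ 8.62619363e-04, -5.70960224e+01, -5.01932895e+01, -2.60139786e-04,
        8.41456815e-03, -5.43428223e-05]), 'tool_pos': array([0.16204557, 0.57719917, 0.24131348]), 'ee_rot': array([[-9.62746987e-01,  2.70403165e-01, -6.06343587e-04],
       [ 2.70403804e-01,  9.62745655e-01, -1.60830318e-03],
       [ 1.48864382e-04, -1.71234666e-03, -9.99998523e-01]]), 'force': array([-0.42468837,  0.69993939, -0.68779577]), 'torque': array([-0.08420955,  0.03047874,  0.01139316]), 'grip_force': 0.0, 'finger_gap': 1.00140071015703}
```

View pics/scene0.png

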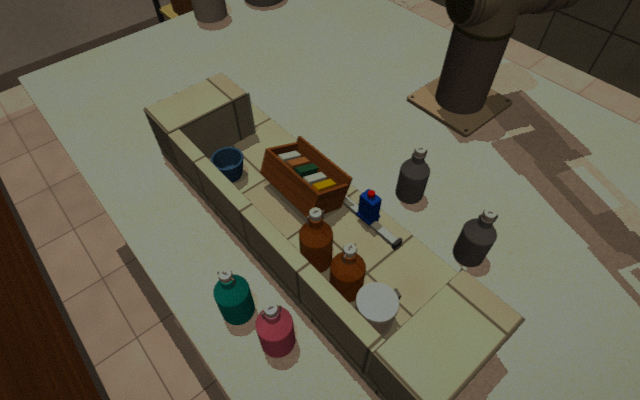

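View pics/top0.png

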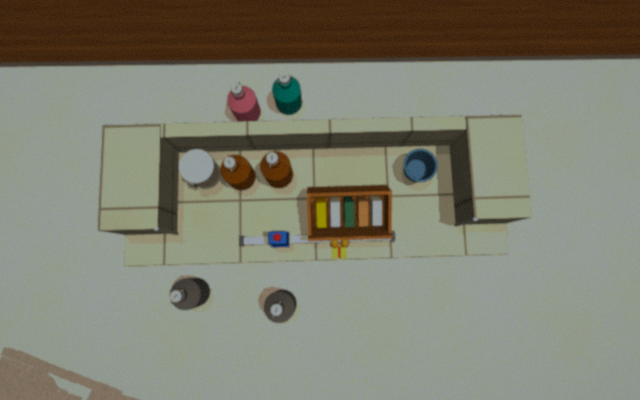

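The top view shows the keeper (red pin) at about (278,238), the catch at (340,246), and the box's leaning top at (308–391, 190–240). In the scene view the keeper is at (370,200). Two grey look-alike bottles stand in front at (187,293) and (280,306). I'll enlarge both views.

```bash
python3 - <<'E'
from h import *
a=cv2.imread("pics/top0.png")[170:290,230:410]; cv2.imwrite("pics/top0c.png",cv2.resize(a,None,fx=4.4,fy=4.4,interpolation=cv2.INTER_CUBIC))
a=cv2.imread("pics/scene0.png")[125:255,250:420]; cv2.imwrite("pics/scene0c.png",cv2.resize(a,None,fx=4.5,fy=4.5,interpolation=cv2.INTER_CUBIC))
E
```

```text
(no output)
```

View pics/top0c.png

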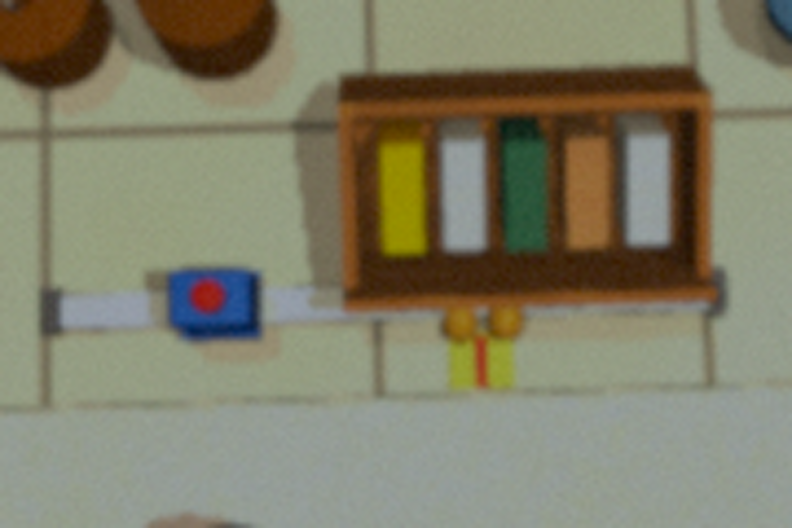

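View pics/scene0c.png

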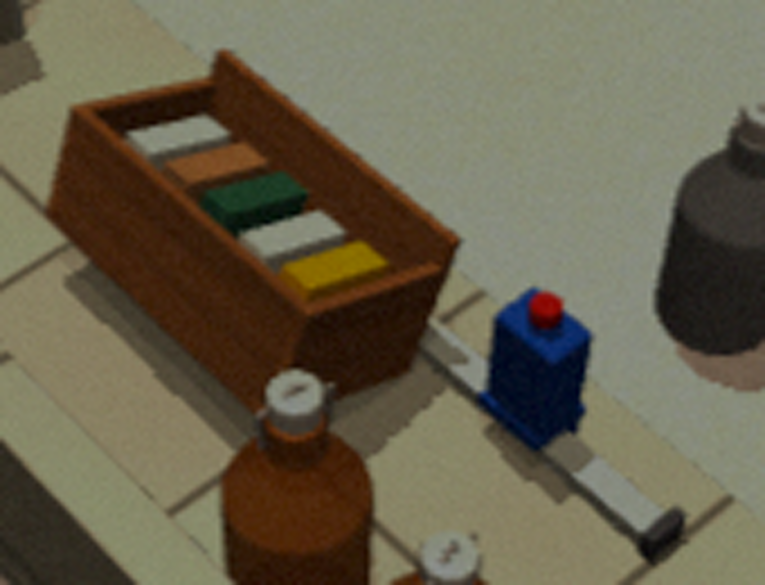

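In the crops: pin head top at (208,293) top / (546,300) scene. Box front top corners at (345,306),(717,299) / (460,240),(222,52). Rail end caps at (50,312),(722,291). Catch bar ends at (460,323),(506,320), with the red mark at (481,360).

```bash
python3 - <<'E'
from h import *
t=ld("pics/top0.png");s=ld("pics/scene0.png")
T=lambda U,V:((U+.5)/4.4-.5+230,(V+.5)/4.4-.5+170)
S=lambda U,V:((U+.5)/4.5-.5+250,(V+.5)/4.5-.5+125)
mm=lambda x:np.round(np.array(x)*1000,1)
for n,a,b in [("pin",(208,293),(546,300)),("boxL",(345,306),(460,240)),("boxR",(717,299),(222,52)),("railL",(48,312),(662,530))]:
    p,e=tri(t,T(*a),s,S(*b)); print(n,mm(p),mm(e))
L=atz(t,T(48,312),.032);R=atz(t,T(724,291),.032)
e0=atz(t,T(0,408),.02);e1=atz(t,T(792,385),.02)
yaw=lambda a,b:np.arctan2((a-b)[1],(a-b)[0])-np.pi/2
print("rail",mm(L),mm(R),mm(np.linalg.norm(L-R)),yaw(L,R),"sill",yaw(e0,e1),mm(e0),mm(e1))
th=(yaw(L,R)+yaw(e0,e1))/2
Rn=np.array([[np.cos(th),-np.sin(th)],[np.sin(th),np.cos(th)]])
mid=(L+R)[:2]/2; org=mid-Rn@[-.022,0]; print("yaw",th,"org",mm(org))
pin,_=tri(t,T(208,293),s,S(546,300))
nl=lambda p:mm(Rn.T@(np.array(p)[:2]-org))
print("pin local",nl(pin),"sill edge local",nl(e0),nl(e1))
for n,p,z in [("barL",(460,323),.034),("barR",(506,320),.037),("tab",(481,360),.024)]: print(n,nl(atz(t,T(*p),z)))
for a,b in [((345,306),(460,240)),((717,299),(222,52))]: print(nl(tri(t,T(*a),s,S(*b))[0]))
for n,(u,v) in [("greyA",(187,293)),("greyB",(280,306)),]: print(n,mm(atz(t,(u,v),.1)))
E
```

```text
pin [513.8 139.7 123. ] 2.3
boxL [507.2  76.3 105. ] 1.2
boxR [ 508.  -104.2  100.6] 3.8
railL [512.5 229.   33.9] 4.5
rail [511.2 231.1  32. ] [ 514.8 -118.    32. ] 349.1 0.010491319707517599 sill 0.007485766994505649 [463.  257.5  20. ] [ 466.1 -153.3   20. ]
yaw 0.008988543351011624 org [535.   56.8]
pin local [-20.5  83.1] sill edge local [-70.2 201.4] [ -70.8 -209.4]
barL [-34.3 -37.1]
barR [-33.6 -60.7]
tab [-53.2 -47.7]
[-27.7  19.7]
[ -28.4 -160.7]
greyA [401.  329.1 100. ]
greyB [370.3 136.9 100. ]
```

Everything agrees with the text: niche origin at about (535, 57) mm, yaw 0.009, pin height 123, rail length 349. The box leans about 0.34 rad, the keeper is at local y +83, and the notch is at y ≈ −47.5. First move: shut the fingers, turn the tool so its y points into the recess, and travel high to a spot in front of the box.

>>> {"api": "servo_tool", "payload": {"fingers": 255, "steps": [[[-12,-13,0],0.1],[[-34,-37,0],0.22],[[-56,-61,0],0.34],[[-80,-87,0],0.46],[[-104,-113,0],0.58],[[-128,-139,0],0.7],[[-152,-165,0],0.82],[[-176,-191,0],0.94],[[-200,-217,0],1.06],[[-224,-245,0],1.18]]}}

```text
t: 0.93
tool_pos: [0.3118, 0.2797, 0.242]
ee_rot: [[-0.111, 0.994, -0.0], [0.994, 0.111, -0.0], [-0.0, -0.0, -1.0]]
force: [1.6, 0.6, 0.1]
finger_gap: -0.001
grip_force: 0.0
```

>>> {"api": "servo_tool", "payload": {"steps": [[[-31,12,0],0.05],[[-63,24,0],0.1],[[-97,36,0],0.102],[[-131,49,0],0.102],[[-165,62,0],0.102],[[-199,75,0],0.102],[[-233,87,0],0.102],[[-265,99,0],0.102],[[-292,109,0],0.102],[[-308,115,0],0.102]]}}

```text
t: 1.77
tool_pos: [0.4624, -0.0141, 0.2418]
ee_rot: [[-0.013, 1.0, -0.001], [1.0, 0.013, -0.001], [-0.001, -0.001, -1.0]]
force: [-0.4, 0.5, 0.6]
finger_gap: 0.001
grip_force: 0.0
```

>>> {"api": "servo_tool", "payload": {"steps": [[[0,0,14],0],[[0,0,32],0],[[0,0,52],0],[[0,0,72],0],[[0,0,92],0],[[0,0,110],0],[[0,0,125],0],[[0,0,134],0],[[0,0,140],0],[[0,0,140],0]]}}

```text
t: 2.6
tool_pos: [0.4609, -0.0111, 0.101]
ee_rot: [[-0.015, 1.0, -0.002], [1.0, 0.015, 0.0], [0.0, -0.002, -1.0]]
force: [0.2, -0.7, -0.8]
finger_gap: 0.001
grip_force: 0.0
```

```bash
python3 - <<'E'
from h import *
c=cap("scene","pics/s1.png");d=cap("top","pics/t1.png")
a=cv2.resize(c["frame"][80:260,240:460],None,fx=1.8,fy=1.8,interpolation=cv2.INTER_CUBIC)
b=cv2.resize(d["frame"][150:330,230:450],None,fx=1.8,fy=1.8,interpolation=cv2.INTER_CUBIC)
cv2.imwrite("pics/m1.png",np.hstack([a,b]))
E
```

```text
(no output)
```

View pics/m1.png

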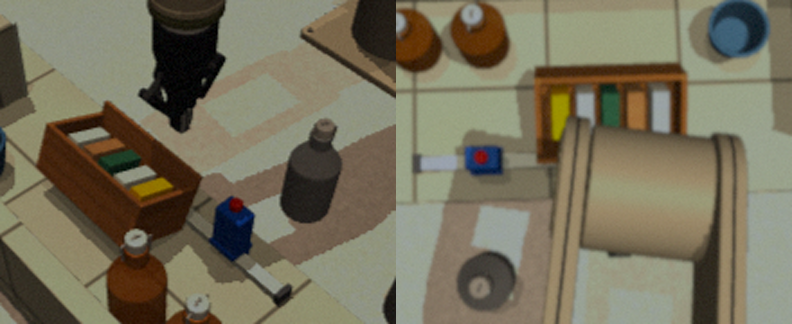

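The fingertips are clear in front of the box's top edge. Now nudge inward gently.

>>> {"api": "servo_tool", "payload": {"steps": [[[0,8,0],0],[[0,16,0],0],[[0,22,0],0],[[0,27,0],0],[[0,32,0],0],[[0,36,0],0],[[0,40,0],0],[[0,44,0],0],[[0,47,0],0],[[0,50,0],0]]}}

```text
t: 3.53
tool_pos: [0.5121, -0.0105, 0.1022]
ee_rot: [[-0.015, 1.0, -0.0], [1.0, 0.015, 0.0], [0.0, -0.0, -1.0]]
force: [-2.7, 0.1, 1.3]
finger_gap: 0.001
grip_force: 1.2
```

>>> {"api": "servo_tool", "payload": {"steps": [[[0,1,0],0],[[0,2,0],0],[[0,3,0],0],[[0,4,0],0],[[0,5,0],0],[[0,6,0],0],[[0,7,0],0],[[0,8,0],0],[[0,9,0],0],[[0,9,0],0]]}}

```text
t: 4.37
tool_pos: [0.521, -0.0104, 0.1023]
ee_rot: [[-0.015, 1.0, 0.0], [1.0, 0.015, -0.0], [-0.0, 0.0, -1.0]]
force: [-0.4, -0.4, 0.9]
finger_gap: 0.001
grip_force: 0.2
```

>>> {"api": "servo_tool", "payload": {"steps": [[[0,1,0],0],[[0,2,0],0],[[0,3,0],0],[[0,3,0],0],[[0,4,0],0],[[0,4,0],0],[[0,5,0],0],[[0,5,0],0],[[0,5,0],0],[[0,5,0],0]]}}

```text
t: 5.2
tool_pos: [0.5236, -0.0103, 0.1022]
ee_rot: [[-0.015, 1.0, -0.005], [1.0, 0.015, -0.0], [0.0, -0.005, -1.0]]
force: [-16.1, 0.0, 11.1]
finger_gap: 0.001
grip_force: 8.1
```

Firm stop reached (16 N), so the box is shut. Back off and rise.

>>> {"api": "servo_tool", "payload": {"steps": [[[0,-3,0],0],[[0,-8,0],0],[[0,-16,0],0],[[0,-28,0],0],[[0,-40,0],0],[[0,-50,-12],0],[[0,-55,-35],0],[[0,-55,-62],0],[[0,-55,-85],0],[[0,-55,-100],0]]}}

```text
t: 6.03
tool_pos: [0.4713, -0.0112, 0.2051]
ee_rot: [[-0.015, 1.0, 0.004], [1.0, 0.015, -0.0], [-0.0, 0.004, -1.0]]
force: [-0.2, -1.0, 0.6]
finger_gap: -0.0
grip_force: 0.0
```

```bash
python3 - <<'E'
from h import *
c=cap("scene","pics/s2.png")
a=cv2.resize(c["frame"][100:260,240:440],None,fx=4,fy=3.75,interpolation=cv2.INTER_CUBIC)
a=cv2.resize(c["frame"][110:260,245:445],None,fx=4,fy=4,interpolation=cv2.INTER_CUBIC)
cv2.imwrite("pics/m2.png",a)
E
```

```text
(no output)
```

View pics/m2.png

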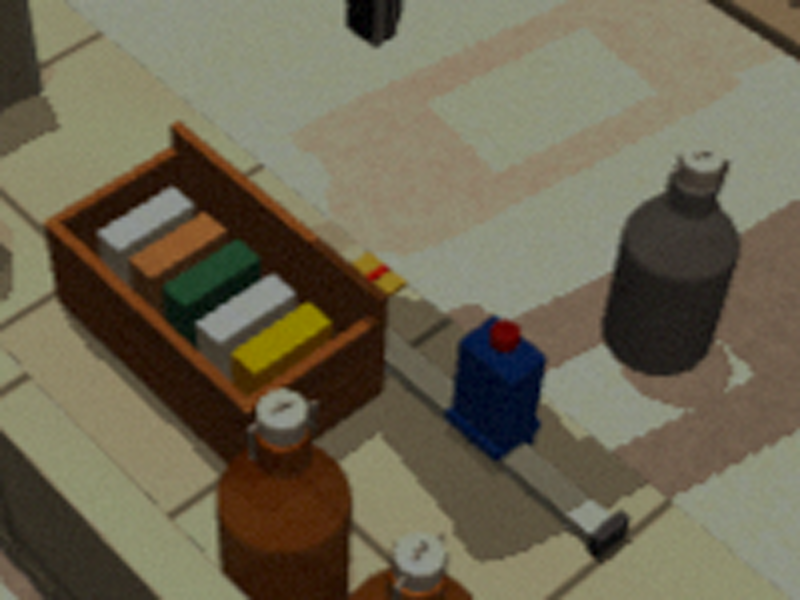

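The box stands upright and shut in the scene view: front top-left corner at crop (383,293), the keeper clear with its pin at (504,336), and the catch visible at (380,272). Move over to the keeper's left side.

>>> {"api": "servo_tool", "payload": {"steps": [[[8,2,0],0],[[26,5,0],0],[[50,10,0],0],[[76,15,0],0],[[102,20,0],0],[[128,25,0],0],[[154,30,0],0],[[178,34,0],0],[[196,37,0],0],[[204,38,0],0]]}}

```text
t: 6.92
tool_pos: [0.5046, 0.196, 0.2003]
ee_rot: [[-0.017, 1.0, -0.002], [1.0, 0.017, 0.0], [0.0, -0.002, -1.0]]
force: [0.5, 0.3, 0.3]
finger_gap: 0.002
grip_force: 0.0
```

```bash
python3 - <<'E'
from h import *
s=ld("pics/s2.png");c,sn=np.cos(.009),np.sin(.009)
for l in [(0,20,.109),(-28,20,.105)]:
    p=[.535+(c*l[0]-sn*l[1])/1e3,.0568+(sn*l[0]+c*l[1])/1e3,l[2]]; u,v=proj(s,p); print((u-245)*4,(v-110)*4)
E
```

```text
391.64399085174773 292.86701665706244
429.27541874481653 271.8978647343263
```

Projection agrees with shut (predicted 392,293, observed 383,293). Now descend to the left of the keeper.

>>> {"api": "servo_tool", "payload": {"steps": [[[0,0,8],0],[[0,0,22],0],[[0,0,38],0],[[0,0,55],0],[[0,0,72],0],[[0,0,88],0],[[0,0,100],0],[[0,0,108],0],[[0,0,112],0],[[0,0,112],0]]}}

```text
t: 7.75
tool_pos: [0.5051, 0.1929, 0.0892]
ee_rot: [[-0.015, 1.0, -0.002], [1.0, 0.015, -0.001], [-0.001, -0.002, -1.0]]
force: [-1.3, 0.0, 0.3]
finger_gap: -0.0
grip_force: 0.0
```

```bash
python3 - <<'E'
from h import *
c=cap("scene","pics/s3.png");d=cap("top","pics/t3.png")
a=cv2.resize(c["frame"][120:280,280:455],None,fx=2.2,fy=2.2,interpolation=cv2.INTER_CUBIC)
b=cv2.resize(d["frame"][150:310,220:395],None,fx=2.2,fy=2.2,interpolation=cv2.INTER_CUBIC)
cv2.imwrite("pics/m3.png",np.hstack([a,b])); print(manip.observe()["tool_pos"])
E
```

```text
[0.50618834 0.19340844 0.09092617]
```

View pics/m3.png

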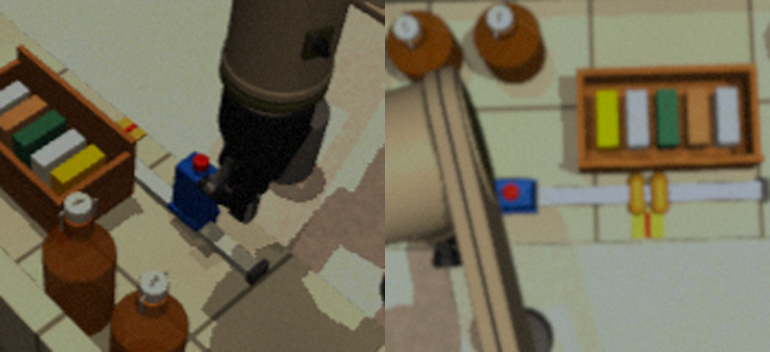

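The finger is just left of the post (pin at (201,160) left, (511,191) right). The box is flush and the catch bars are at (638,193) and (659,193). Push right along the rail.

>>> {"api": "servo_tool", "payload": {"steps": [[[-6,0,0],0],[[-12,0,0],0],[[-17,0,0],0],[[-21,0,0],0],[[-25,0,0],0],[[-30,0,0],0],[[-35,0,0],0],[[-40,0,0],0],[[-45,0,0],0],[[-50,0,0],0]]}}

```text
t: 8.68
tool_pos: [0.5066, 0.143, 0.0904]
ee_rot: [[-0.015, 1.0, 0.0], [1.0, 0.015, 0.0], [0.0, 0.0, -1.0]]
force: [-0.6, 0.6, 1.7]
finger_gap: -0.0
grip_force: 0.8
```

>>> {"api": "servo_tool", "payload": {"steps": [[[-6,0,0],0],[[-12,0,0],0],[[-18,0,0],0],[[-24,0,0],0],[[-30,0,0],0],[[-36,0,0],0],[[-42,0,0],0],[[-48,0,0],0],[[-53,0,0],0],[[-57,0,0],0]]}}

```text
t: 9.52
tool_pos: [0.5072, 0.0858, 0.0902]
ee_rot: [[-0.015, 1.0, -0.0], [1.0, 0.015, -0.0], [-0.0, -0.0, -1.0]]
force: [-1.0, 1.8, 2.1]
finger_gap: -0.003
grip_force: 0.8
```

>>> {"api": "servo_tool", "payload": {"steps": [[[-3,0,0],0],[[-6,0,0],0],[[-9,0,0],0],[[-12,0,0],0],[[-15,0,0],0],[[-18,0,0],0],[[-20,0,0],0],[[-22,0,0],0],[[-24,0,0],0],[[-25,0,0],0]]}}

```text
t: 10.35
tool_pos: [0.5076, 0.0612, 0.0902]
ee_rot: [[-0.015, 1.0, -0.0], [1.0, 0.015, -0.0], [-0.0, -0.0, -1.0]]
force: [-2.1, 1.3, 0.2]
finger_gap: -0.001
grip_force: 0.8
```

```bash
python3 - <<'E'
from h import *
c=cap("scene","pics/s4.png");d=cap("top","pics/t4.png")
a=cv2.resize(c["frame"][120:240,270:400],None,fx=3,fy=3,interpolation=cv2.INTER_CUBIC)
b=cv2.resize(d["frame"][180:300,270:400],None,fx=3,fy=3,interpolation=cv2.INTER_CUBIC)
cv2.imwrite("pics/m4.png",np.hstack([a,b])); print(manip.observe()["tool_pos"])
E
```

```text
[0.5078178  0.06112884 0.09028308]
```

View pics/m4.png

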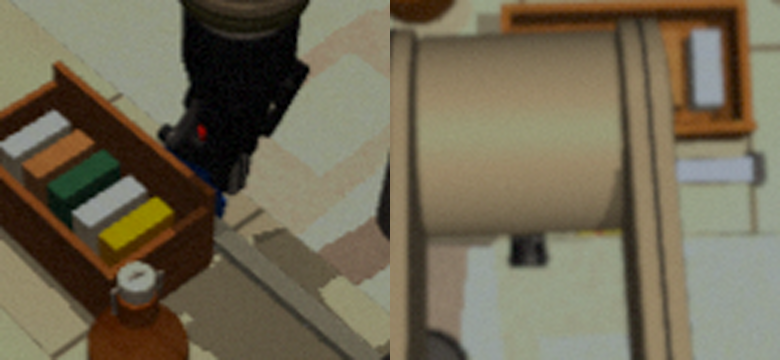

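The hand hides most of the view, but the pin head is seen upright at (203,131) and the box is still flush. Continue in small steps, watching the force.

>>> {"api": "servo_tool", "payload": {"steps": [[[-1,0,0],0],[[-2,0,0],0],[[-3,0,0],0],[[-4,0,0],0],[[-5,0,0],0],[[-6,0,0],0],[[-6,0,0],0],[[-6,0,0],0],[[-6,0,0],0],[[-6,0,0],0]]}}

```text
t: 11.28
tool_pos: [0.5079, 0.0579, 0.0905]
ee_rot: [[-0.016, 1.0, 0.0], [1.0, 0.016, 0.004], [0.004, 0.001, -1.0]]
force: [-0.3, 13.8, 1.3]
finger_gap: 0.002
grip_force: 7.0
```

>>> {"api": "servo_tool", "payload": {"steps": [[[-0.5,0,0],0],[[-1,0,0],0],[[-1.5,0,0],0],[[-2,0,0],0],[[-2.5,0,0],0],[[-3,0,0],0],[[-3,0,0],0],[[-3,0,0],0],[[-3,0,0],0],[[-3,0,0],0]]}}

```text
t: 12.12
tool_pos: [0.5079, 0.0532, 0.0904]
ee_rot: [[-0.015, 1.0, 0.0], [1.0, 0.015, 0.001], [0.001, 0.0, -1.0]]
force: [-0.3, 7.9, -0.9]
finger_gap: -0.002
grip_force: 3.8
```

>>> {"api": "servo_tool", "payload": {"steps": [[[-0.5,0,0],0],[[-1,0,0],0],[[-1.5,0,0],0],[[-2,0,0],0],[[-2.5,0,0],0],[[-3,0,0],0],[[-3,0,0],0],[[-3,0,0],0],[[-3,0,0],0],[[-3,0,0],0]]}}

```text
t: 12.95
tool_pos: [0.5079, 0.0491, 0.0902]
ee_rot: [[-0.015, 1.0, -0.0], [1.0, 0.015, -0.001], [-0.001, -0.0, -1.0]]
force: [-0.3, 0.2, 0.5]
finger_gap: 0.001
grip_force: 0.0
```

The force peaked at 13.8 N, then fell to 7.9 and 0.2, so the pin has gone over the left bar. Back off, rise clear, and look.

>>> {"api": "servo_tool", "payload": {"steps": [[[3,0,0],0],[[8,0,0],0],[[15,0,0],0],[[22,0,0],0],[[28,0,0],0],[[30,0,-10],0],[[30,-4,-28],0],[[30,-8,-55],0],[[30,-12,-80],0],[[30,-15,-100],0]]}}

```text
t: 13.78
tool_pos: [0.4927, 0.0796, 0.1931]
ee_rot: [[-0.016, 1.0, 0.002], [1.0, 0.016, 0.0], [-0.0, 0.002, -1.0]]
force: [-0.1, -0.4, -0.5]
finger_gap: 0.004
grip_force: 0.0
```

>>> {"api": "servo_tool", "payload": {"steps": [[[8,-4,0],0],[[24,-10,0],0],[[44,-18,0],0],[[66,-26,0],0],[[88,-35,0],0],[[110,-45,0],0],[[130,-53,0],0],[[142,-58,0],0],[[150,-60,0],0],[[150,-60,0],0]]}}

```text
t: 14.62
tool_pos: [0.4296, 0.2298, 0.1905]
ee_rot: [[-0.017, 1.0, 0.0], [1.0, 0.017, 0.0], [0.0, 0.0, -1.0]]
force: [0.2, 0.2, 0.3]
finger_gap: -0.002
grip_force: 0.0
```

```bash
python3 - <<'E'
from h import *
c=cap("scene","pics/s5.png");d=cap("top","pics/t5.png")
a=cv2.resize(c["frame"][120:240,260:390],None,fx=3,fy=3,interpolation=cv2.INTER_CUBIC)
b=cv2.resize(d["frame"][160:280,270:400],None,fx=3,fy=3,interpolation=cv2.INTER_CUBIC)
cv2.imwrite("pics/m5.png",np.hstack([a,b]))
def red(f,x0,y0):
    h=f.astype(int); m=(h[...,2]>120)&(h[...,1]<50)&(h[...,0]<60); n,_,st,ce=cv2.connectedComponentsWithStats(m.astype(np.uint8)); return [(st[i,4],ce[i].round(1)) for i in range(1,n) if st[i,4]>6]
for f in ("top0","t5","scene0","s5"): print(f,red(ld(f"pics/{f}.png")["frame"],0,0))
E
```

```text
top0 [(np.int32(29), array([276.6, 236.7]))]
t5 [(np.int32(29), array([336.4, 234.7]))]
scene0 [(np.int32(24), array([371.2, 192.2])), (np.int32(20), array([273.2, 334. ])), (np.int32(10), array([266.4, 333.9]))]
s5 [(np.int32(20), array([330.5, 158.5]))]
```

View pics/m5.png

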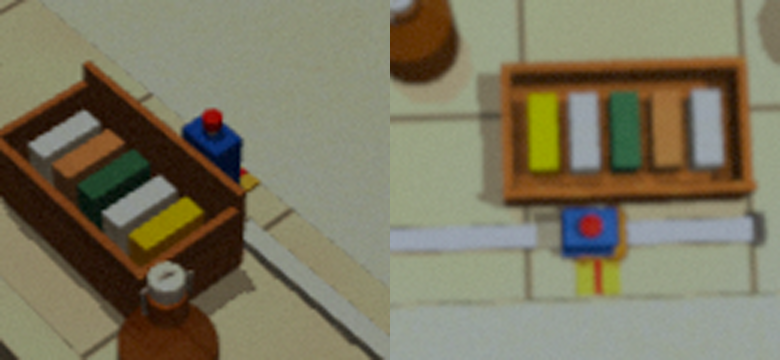

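The keeper stands at the catch with its pin at crop (590,226) top / (212,121) scene. The post covers the left bar and the right bar just shows at its right side. I'll work out where it stands relative to the notch, and how high the pin is.

```bash
python3 - <<'E'
from h import *
t=ld("pics/t5.png");s=ld("pics/s5.png");t3=ld("pics/t3.png")
for a,b in [((276.6,236.7),(371.2,192.2)),((336.4,234.7),(330.5,158.5))]:
    p,e=tri(t,a,s,b); l=p[:2]-[.535,.0568]; print(np.round(p*1e3,1),e*1e3,"ly",(l[1]-.009*l[0])*1e3, (atz(t,a,.117)[1]-.0568)*1e3+.2)
# bars and tab in t3 (keeper away): brass/yellow column profile
f=t3["frame"].astype(int); 
def prof(r0,r1,fr):
    h=fr[r0:r1,325:356].astype(int); return (h[...,2]-h[...,0]).mean(0).round().astype(int)
print("bars",prof(232,243,t3["frame"])); print("tab",prof(249,256,t3["frame"]))
r=t3["frame"][249:256,325:356].astype(int); print("redmark",(r[...,2]-r[...,1]).mean(0).round().astype(int))
g=t["frame"][243:247,325:356].astype(int); print("t5 row",(g[...,2]-g[...,0]).mean(0).round().astype(int))
for u in (335,338.4,339,340,344.5): print(u,(atz(t3,(u,238),.034)[1]-.0568)*1e3+.2)
E
```

```text
[513.1 140.4 120.1] 2.6649724535319352 ly 83.83335530645623 85.13681757320919
[514.8  16.2 123.1] 3.2959649538346487 ly -40.46727129483904 -39.491524274102616
bars [ -6  -6  -5  -4  -2  18  73 120 121 112 118 114  72  21   3  21  75 124
 126 117 115 125 111  59  11  -3  -5  -6  -6  -7  -8]
tab [ 15  15  15  15  15  17  33  72  97 103 103 104 108 118 125 120 106 103
 103 104  96  66  30  19  17  18  18  18  16  18  18]
redmark [-8 -8 -8 -8 -8 -9 -7 -6 -8 -8 -9 -5 14 63 92 50  4 -8 -9 -9 -9 -8 -9 -8
 -8 -8 -8 -8 -9 -8 -9]
t5 row [ 20   8 -18 -39 -44 -39 -39 -29 -17  -6   2  -2  -3  -7  -6 -10 -12  -7
   6  37  84 109  95  63  32  20  20  20  19  19  19]
335 -39.467437237188456
338.4 -47.1849466948217
339 -48.54705645688419
340 -50.81737030281571
344.5 -61.03580805584957
```

The keeper is still about 7 mm left of the notch (local y −40.5, notch about −47.7) and the pin is about 3 mm up. It sits just past the crest, so it isn't seated. Go back and push further.

>>> {"api": "servo_tool", "payload": {"steps": [[[-8,4,0],0],[[-24,10,0],0],[[-44,18,0],0],[[-66,26,0],0],[[-88,35,0],0],[[-110,45,0],0],[[-130,53,0],0],[[-142,58,0],0],[[-150,60,0],0],[[-150,60,0],0]]}}

```text
t: 15.55
tool_pos: [0.4928, 0.0773, 0.1902]
ee_rot: [[-0.012, 1.0, -0.0], [1.0, 0.012, -0.0], [-0.0, -0.0, -1.0]]
force: [0.2, -0.8, 0.2]
finger_gap: 0.001
grip_force: 0.0
```

>>> {"api": "servo_tool", "payload": {"steps": [[[0,4,10],0],[[0,8,26],0],[[0,12,46],0],[[0,15,66],0],[[0,15,84],0],[[0,15,96],0],[[0,15,102],0],[[-6,15,102],0],[[-13,15,102],0],[[-20,15,102],0]]}}

```text
t: 16.38
tool_pos: [0.5086, 0.059, 0.0895]
ee_rot: [[-0.016, 1.0, 0.002], [1.0, 0.016, -0.0], [-0.0, 0.002, -1.0]]
force: [0.7, -1.0, 0.6]
finger_gap: 0.001
grip_force: 0.0
```

>>> {"api": "servo_tool", "payload": {"steps": [[[-2,0,0],0],[[-4,0,0],0],[[-6,0,0],0],[[-8,0,0],0],[[-9,0,0],0],[[-10,0,0],0],[[-11,0,0],0],[[-12,0,0],0],[[-12,0,0],0],[[-12,0,0],0]]}}

```text
t: 17.22
tool_pos: [0.5079, 0.0475, 0.0883]
ee_rot: [[-0.015, 1.0, -0.0], [1.0, 0.015, 0.0], [0.0, -0.0, -1.0]]
force: [-0.0, 0.4, 0.9]
finger_gap: 0.002
grip_force: 0.0
```

>>> {"api": "servo_tool", "payload": {"steps": [[[-0.5,0,0],0],[[-1,0,0],0],[[-1.5,0,0],0],[[-2,0,0],0],[[-2,0,0],0],[[-2,0,0],0],[[-2,0,0],0],[[-2,0,0],0],[[-2,0,0],0],[[-2,0,0],0]]}}

```text
t: 18.05
tool_pos: [0.5079, 0.0455, 0.0883]
ee_rot: [[-0.015, 1.0, -0.0], [1.0, 0.015, -0.0], [-0.0, -0.0, -1.0]]
force: [0.6, 0.3, -0.7]
finger_gap: 0.001
grip_force: 0.0
```

>>> {"api": "servo_tool", "payload": {"steps": [[[-0.5,0,0],0],[[-1,0,0],0],[[-1.5,0,0],0],[[-2,0,0],0],[[-2,0,0],0],[[-2,0,0],0],[[-2,0,0],0],[[-2,0,0],0],[[-2,0,0],0],[[-2,0,0],0]]}}

```text
t: 18.88
tool_pos: [0.508, 0.0435, 0.0883]
ee_rot: [[-0.015, 1.0, 0.0], [1.0, 0.015, 0.0], [0.0, 0.0, -1.0]]
force: [-0.4, 0.2, 0.0]
finger_gap: -0.003
grip_force: 0.0
```

>>> {"api": "servo_tool", "payload": {"steps": [[[-0.5,0,0],0],[[-1,0,0],0],[[-1.5,0,0],0],[[-2,0,0],0],[[-2,0,0],0],[[-2,0,0],0],[[-2,0,0],0],[[-2,0,0],0],[[-2,0,0],0],[[-2,0,0],0]]}}

```text
t: 19.72
tool_pos: [0.508, 0.0415, 0.0883]
ee_rot: [[-0.015, 1.0, -0.0], [1.0, 0.015, 0.0], [0.0, -0.0, -1.0]]
force: [-0.3, 0.7, 0.7]
finger_gap: 0.001
grip_force: 0.0
```

>>> {"api": "servo_tool", "payload": {"steps": [[[-0.5,0,0],0],[[-1,0,0],0],[[-1.5,0,0],0],[[-1.5,0,0],0],[[-1.5,0,0],0],[[-1.5,0,0],0],[[-1.5,0,0],0],[[-1.5,0,0],0],[[-1.5,0,0],0],[[-1.5,0,0],0]]}}

```text
t: 20.55
tool_pos: [0.508, 0.0399, 0.0883]
ee_rot: [[-0.015, 1.0, -0.0], [1.0, 0.015, -0.0], [-0.0, -0.0, -1.0]]
force: [0.0, 0.3, -1.1]
finger_gap: -0.005
grip_force: 0.0
```

```bash
python3 - <<'E'
from h import *
c=cap("scene","pics/s6.png");h=c["frame"].astype(int)
m=(h[...,2]>110)&(h[...,1]<60)&(h[...,0]<60); m[:100]=0;m[230:]=0
n,_,st,ce=cv2.connectedComponentsWithStats(m.astype(np.uint8)); print([(st[i],ce[i].round(1)) for i in range(1,n) if st[i,4]>3])
for y in (.016,.009): print(y,proj(c,[.514,y,.117]),proj(c,[.514,y,.121]))
E
```

```text
[]
0.016 (np.float64(331.4174186392607), np.float64(160.34473655785595)) (np.float64(331.4529545622647), np.float64(159.07453599207795))
0.009 (np.float64(329.32338691457454), np.float64(158.61190652322375)) (np.float64(329.3515385266116), np.float64(157.34039090867836))
```

>>> {"api": "servo_tool", "payload": {"steps": [[[-0.5,0,0],0],[[-1,0,0],0],[[-1.5,0,0],0],[[-1.5,0,0],0],[[-1.5,0,0],0],[[-1.5,0,0],0],[[-1.5,0,0],0],[[-1.5,0,0],0],[[-1.5,0,0],0],[[-1.5,0,0],0]]}}

```text
t: 21.43
tool_pos: [0.5081, 0.0385, 0.0883]
ee_rot: [[-0.015, 1.0, -0.0], [1.0, 0.015, 0.0], [0.0, -0.0, -1.0]]
force: [0.2, 2.1, 0.4]
finger_gap: 0.002
grip_force: 0.8
```

Light contact now at 2.1 N, about where a seated keeper should be. Withdraw and look.

>>> {"api": "servo_tool", "payload": {"steps": [[[2,0,0],0],[[8,0,0],0],[[17,0,0],0],[[27,0,0],0],[[36,0,0],0],[[40,0,-10],0],[[40,-4,-30],0],[[40,-8,-55],0],[[40,-12,-80],0],[[40,-15,-100],0]]}}

```text
t: 22.27
tool_pos: [0.4926, 0.0788, 0.191]
ee_rot: [[-0.016, 1.0, 0.002], [1.0, 0.016, -0.0], [-0.0, 0.002, -1.0]]
force: [0.9, -0.6, 0.3]
finger_gap: 0.003
grip_force: 0.0
```

>>> {"api": "servo_tool", "payload": {"steps": [[[8,-4,0],0],[[24,-10,0],0],[[44,-18,0],0],[[66,-26,0],0],[[88,-35,0],0],[[110,-45,0],0],[[130,-53,0],0],[[142,-58,0],0],[[150,-60,0],0],[[150,-60,0],0]]}}

```text
t: 23.1
tool_pos: [0.4296, 0.2289, 0.1885]
ee_rot: [[-0.017, 1.0, 0.0], [1.0, 0.017, 0.0], [0.0, 0.0, -1.0]]
force: [0.8, -0.4, -0.1]
finger_gap: 0.003
grip_force: 0.0
```

```bash
python3 - <<'E'
from h import *
c=cap("scene","pics/s7.png");d=cap("top","pics/t7.png")
a=cv2.resize(c["frame"][120:240,260:390],None,fx=3,fy=3,interpolation=cv2.INTER_CUBIC)
b=cv2.resize(d["frame"][160:280,270:400],None,fx=3,fy=3,interpolation=cv2.INTER_CUBIC)
cv2.imwrite("pics/m7.png",np.hstack([a,b]))
def red(f):
    h=f.astype(int); m=(h[...,2]>120)&(h[...,1]<50)&(h[...,0]<60); n,_,st,ce=cv2.connectedComponentsWithStats(m.astype(np.uint8)); return [(st[i,4],ce[i].round(1)) for i in range(1,n) if st[i,4]>6 and ce[i][1]<260]
A=red(d["frame"]);B=red(c["frame"]);print(A,B)
p,e=tri(d,A[0][1],c,B[0][1]); l=p[:2]-[.535,.0568]; print(np.round(p*1e3,1),e*1e3,"ly",(l[1]-.009*l[0])*1e3)
E
```

```text
[(np.int32(29), array([340.4, 234.7]))] [(np.int32(19), array([327.9, 157.4]))]
[514.9   7.7 120.1] 3.3630105094947074 ly -48.94205834385058
```

View pics/m7.png

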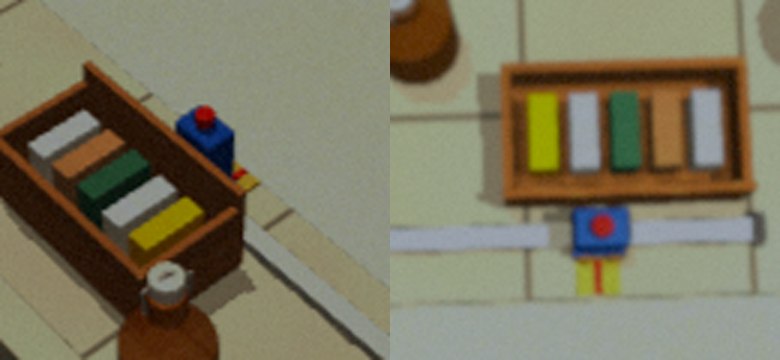

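The keeper is centred on the catch's red mark. The pin is at local y −48.9 (notch about −48), its height is back to the "down" reading of 120.1 mm, the box is shut, and the hand is away. Handing in.

```bash
python3 -c "
from bench import manip; print(manip.hand_in())"
```

```text
the job is handed in; nothing more can be done
None
```

I shut the box, pushed the keeper until its pin measured down and level with the catch pocket (a second push was needed, as the first stopped just past the left bar), withdrew the hand with the box still shut, and handed the job in at about 23 s.

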